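# Turn the sorting carousel and send a tube down the chute

### The job

Turn the carousel so that the compartment with the two sample rubber tubes is centred under the chute's spout. Then take the single black rubber tube that lies on the bench to the right of the carousel and let it go crosswise over the upper part of the chute, so that it rolls down into that compartment; leave the carousel standing there.

Things in the scene. Friction and masses are not known exactly. Their poses are not given: they have to be found in the camera images.
- carousel (a joint): Turn of the round grey tub (270 mm across, rim and dividers 75 mm above the bench), rad, counter-clockwise from above positive; 0 = tube compartment centred under the spout. Starts 0.6 to 1.5 short (negative); turns with under 1 N at a peg, stays where left. Three equal compartments, with samples fixed on their floors: two black rubber tubes, one steel plug gauge, one battery.
- peg (a point): Middle of the upright steel peg opposite the tube compartment, 103 mm above the bench, 118 mm from the carousel's axis. The peg is 16 mm thick, bare from 77 to 115 mm above the bench, on the end of a divider, and moves with the carousel; two like pegs stand on the other dividers. When the carousel is at 0 this peg is on the side away from the chute.
- compartment (a point): Centre of the floor (30 mm above the bench) of the compartment with the two sample tubes, 75 mm from the carousel's axis, on the line from the peg through the axis. Its y axis points outward from the carousel's axis, z up. Moves with the carousel.
- station: The fixed stand. Its origin is on the bench on the carousel's axis; its y axis points level along the sheet-metal chute, uphill; z up. The chute floor climbs 1 in 2, from 118 mm up at y = 100 mm to its open upper end at y = 265 mm, 200 mm up (4 mm lip). The spout hangs below its lower end, y = 43 to 97 mm, lower edge 85 mm up.
- chute_in (a point): Best point to let the tube go: on the chute's floor, midway across, 50 mm short of the upper end, 175 mm above the bench. x points level across the chute, y level uphill, z up. Channel 86 mm wide inside, walls 40 mm high. A tube let go with its axis along x and its underside 20 to 40 mm above this point rolls down; laid lengthwise it may stay lying.
- tube_center (a point): Centre of the loose black rubber tube, 27 mm thick, 59 mm long, 16 g, lying on the bench (centre 14 mm up) to the right of the carousel. Its y axis is the tube's long axis; grasp it across the 27 mm thickness.
Not all that is in view belongs to the job. What is shaped like the part that bears tube_center but yellow is not meant.

How it is judged:
By the outcome, as a careful person would: the job done as asked, in the order asked, and still so for the second after the job is handed in, with the robot touching nothing.
It also fails if it takes over 58 s, if anything falls off the work surface, if the arm or the gripper's body presses on something with over 40 N, if the wrist force passes 120 N, or if a joint passes its speed limit or range.

### The arm

A 6-joint arm with a two-finger parallel gripper is mounted at the origin on a cart in front of the work surface, level with it; the furniture and walls round the work are solid. World frame = base frame: x ahead of the robot, y to its left, z up, the work surface at z = 0. Lengths are in m, angles in degrees, forces in N, time in s.
With the tool pointing down it reaches from about 0.4 to 0.825 m from the base axis. Payload 7 kg.
Tool frame: the origin (TCP) lies midway between the tips of the shut fingers; the grasp point (between the pads) lies 19 mm behind it (r.hold_point_z is the distance from the TCP to the grasp point, in m); y points along the fingers, z is the direction in which the jaws open and shut, and the axes are right-handed (so a half turn about y gives the same grasp; the last joint's range is limited). The gripper opens to 88 mm and grips with 3 to 60 N. Pads are 19 mm wide; open, the fingers measure 130 mm over their backs; the gripper's body (78 mm by 193 mm) begins 47 mm behind the grasp point.
Start: joints at [-55.342, 20.546, 0.682, 0, -70.136, -16.507], TCP at [0.21, -0.641, 0.227] pointing down, gripper open.
Joint ranges: [-176.03, 176.03], [-82.01, 121.73], [-58.28, 71.71], [-173.87, 95.51], [-174.79, -0.11], [-173.66, 173.66]. Speed limits (degrees/s): [136.94, 136.94, 172.46, 180, 180, 180].

### API

Orientations are given as [roll, pitch, yaw] about the fixed x, y, z axes, in that order (R = Rz(yaw) Ry(pitch) Rx(roll)).
In Python, from plant import r, imaging gives the robot as it stands.
- The arm moves only by the tool drive_tool, never from a script. Its argument "deltas" is a list of rows, each a list of 6 numbers: the shift along the world's x, y, z in cm, then the turn, a rotation vector about the world's x, y, z in rad. In form: [[tx, ty, tz, rx, ry, rz], ...]. A call has exactly 8 rows; each row is the pose to reach, as a shift and turn from the pose commanded when the call began; what a row does not reach only later rows make up. A row lasts 1/12 s, in which the tool goes at most 41.7 mm and 7.16 degrees, less where a joint would pass 70% of its speed; a pose out of reach is approached as far as the arm can. A call with a gripper value outside its range is refused whole. "claw" is the opening, from 0 (shut) to 1 (fully open), set as the call begins (left out, the last holds). The fingers move at their own pace and stop on an object; "squeeze" is the grip in N (left out, the last holds). Time passes only in rows, so rows that repeat a pose let the fingers close, or fill a call up. It gives the time, the measured TCP pose, the force and the opening at its end, in the units of the state.
- r.get_state(): the state, without advancing time (a new reading comes with each control period).
- imaging.capture(name): name is "side" or "top"; returns the picture (420x560x3 uint8, red, green, blue); there is no depth.
- imaging.get_calibration(name): a dict with "mtx" (3x3 intrinsics, pixels), "k1" (the pictures are not rectified: a ray, as slopes to the right and down, at radius r is drawn at 1 + k1 r^2 times it, then the intrinsics apply), "R" (3x3) and "t" (3): a world point X has camera coordinates R X + t. Camera axes: x right, y down, z forward; pixel columns grow to the right and rows downward; lengths in m; the calibration is good to about 2 mm. A picture is of the moment at which its call begins. get_calibration takes no time and is no camera call.
- r.close_job(): hands the job in, once; it reports no verdict.
Trained networks look in the newest picture that a camera, given by its name, has taken for a name from the list of things; names that differ only in an ending like _2 or _b are one class to them, and where a whole thing is asked for, a point or a joint stands for the part that bears it (a point fixed in the world has none). Each returns a list of dicts, best first, with "score" (0 to 1); they miss things now and then, are a little off and sometimes report something else, mostly with a low value. They report only what shows in the picture. A call takes as long as a camera call. They do not tell look-alikes from the thing itself.
- imaging.search_frame(camera, label): "bbox" ([left, top, right, bottom] in pixels, round what is visible of it).
- imaging.outline_of(camera, label): "region" (420x560 bool, what is visible of it) and "bbox" ([left, top, right, bottom] in pixels, round what is visible of it).
- imaging.landmark_of(camera, label): "position" ([column, row] in pixels: a listed point, or the origin of a listed thing).
The state is a dict: "time_s": time; "joints": joint angles; "qd": joint speeds; "joint_torque": joint torques, N m; "tcp_pos": TCP position; "eef_rot": TCP orientation; "contact_force": force on the tool from outside, world axes, zero at the start; "moment": the same for the moment, N m; "gripper_width": finger opening in m.
Only numpy, scipy, OpenCV 4.12 (cv2) and the standard library are available. Lean on these libraries where they do the work, as an engineer would, in place of code of your own. Each camera call takes 0.05 s, during which the arm holds its last target.

## Working session

There is one attempt and no reset: what is moved stays moved. The work goes in short steps, Python scripts to look and compute and a tool call to move; the robot and the scene stay as the last step left them, time stands still between calls to the robot, and variables do not carry over. Pictures are saved under pics/ and viewed, and the job is handed in when it is done.

Besides the shell and the picture viewer there is one more tool, called after ">>>" by a JSON object that holds its "op" and its "data", one argument or row to a line. drive_tool: Moves the arm, as the interface text tells. Its arguments: {"type":"object","properties":{"deltas":{"type":"array"},"claw":{"type":"number"},"squeeze":{"type":"number"}},"required":["deltas"]}

```bash
ls; mkdir -p pics
cat > h.py <<'E'
import numpy as np,cv2
from plant import r,imaging
def ray(cam,px):
    c=imaging.get_calibration(cam);K=np.array(c['mtx']);R=np.array(c['R']);t=np.array(c['t'])
    d=np.linalg.solve(K,[px[0],px[1],1]);d=d[:2];u=d.copy()
    for _ in range(30): u=d/(1+c['k1']*(u@u))
    v=R.T@np.array([u[0],u[1],1]);return -R.T@t,v
def atz(cam,px,z):
    o,v=ray(cam,px);return o+v*(z-o[2])/v[2]
def proj(cam,X):
    c=imaging.get_calibration(cam);p=np.array(c['R'])@X+np.array(c['t']);u=p[:2]/p[2];u=u*(1+c['k1']*(u@u))
    return (np.array(c['mtx'])@[u[0],u[1],1])[:2]
def save(cam,name):
    im=imaging.capture(cam);cv2.imwrite('pics/'+name+'.png',im[:,:,::-1]);return im
E
python3 - <<'E'
from h import *
for c in ['top','side']:
    save(c,c+'1')
    print(c,'cam pos',ray(c,(280,210)))
    for n in ['peg','compartment','station','chute_in','tube_center','carousel']:
        z=dict(peg=.103,compartment=.03,station=0,chute_in=.175,tube_center=.014,carousel=0)[n]
        for d in imaging.landmark_of(c,n)[:3]: print(c,n,round(d['score'],2),np.round(d['position'],1),np.round(atz(c,d['position'],z),3))
print(r.get_state())
E
```

```text
pics
top cam pos (array([ 0.35142326, -0.15766236,  1.25280462]), array([ 0.07634598,  0.02886845, -0.99666771]))
top peg 0.57 [286.7 212.4] [ 0.433 -0.142  0.103]
top compartment 0.92 [264.1 149.7] [ 0.618 -0.072  0.03 ]
top station 0.72 [273.5 178. ] [ 0.541 -0.1    0.   ]
top chute_in 0.91 [186.4 154.4] [0.572 0.117 0.175]
top tube_center 0.51 [392.6 238.8] [ 0.371 -0.446  0.014]
top tube_center 0.48 [381.1 177.1] [ 0.548 -0.412  0.014]Traceback (most recent call last):
  File "<stdin>", line 7, in <module>
ValueError: it knows: chute_in, compartment, peg, station, tube_center
```

Run:
```python
from h import *
for c in ['side']:
    save(c,c+'1')
    print(c,'cam pos',ray(c,(280,210)))
    for n in ['peg','compartment','station','chute_in','tube_center']:
        z=dict(peg=.103,compartment=.03,station=0,chute_in=.175,tube_center=.014,carousel=0)[n]
        for d in imaging.landmark_of(c,n)[:3]: print(c,n,round(d['score'],2),np.round(d['position'],1),np.round(atz(c,d['position'],z),3))
for d in imaging.outline_of('top','tube_center'):
    m=d['region'].astype(np.uint8);cs=max(cv2.findContours(m,0,2)[0],key=cv2.contourArea)
    print(d['score'],d['bbox'],cv2.minAreaRect(cs),[np.round(atz('top',p,.014),3)[:2] for p in cv2.boxPoints(cv2.minAreaRect(cs))])
print(r.get_state())
```

```text
side cam pos (array([ 0.65747347, -0.63075902,  0.94144979]), array([-0.2262804 ,  0.49244793, -0.84058704]))
side peg 0.95 [283.3 209.8] [ 0.438 -0.136  0.103]
side compartment 0.89 [362.7 229. ] [ 0.609 -0.073  0.03 ]
side station 0.68 [328.5 233.8] [ 0.536 -0.097  0.   ]
side chute_in 0.88 [379.7 124.3] [0.57  0.117 0.175]
side tube_center 0.69 [281.5 208.6] [ 0.41  -0.082  0.014]
side tube_center 0.59 [190.8 252.4] [ 0.264 -0.27   0.014]
side tube_center 0.58 [196.1 338.8] [ 0.371 -0.441  0.014]
0.71 [323.7, 262.4, 342.7, 282.2] ((333.808837890625, 270.51470947265625), (21.60881996154785, 10.118416786193848), 59.03623962402344) [array([ 0.295, -0.251]), array([ 0.311, -0.275]), array([ 0.259, -0.308]), array([ 0.243, -0.283])]
0.68 [372.4, 167.8, 393.9, 182.4] ((382.76922607421875, 173.65383911132812), (21.768890380859375, 9.60969066619873), 11.309932708740234) [array([ 0.55 , -0.383]), array([ 0.578, -0.389]), array([ 0.567, -0.451]), array([ 0.539, -0.446])]
0.59 [380.3, 228.9, 398.9, 251.2] ((391.52001953125, 241.13999938964844), (21.000001907348633, 9.600000381469727), 36.869895935058594) [array([ 0.37 , -0.411]), array([ 0.393, -0.427]), array([ 0.357, -0.476]), array([ 0.335, -0.46 ])]
{'time_s': 0.65, 'joints': array([-5.53422112e+01,  2.05441196e+01,  6.82050272e-01, -3.40464977e-04,
       -7.01352961e+01, -1.65065753e+01]), 'qd': array([-0.04049262, -0.00055432,  0.01900636,  0.08596731, -0.03465276,
       -0.01289877]), 'joint_torque': array([-2.71299750e-04, -5.82079375e+01,  2.93219286e+01,  7.00051904e+00,
        1.25545586e-02,  3.43775594e-05]), 'tcp_pos': array([ 0.21025558, -0.64139841,  0.22658618]), 'eef_rot': array([-9.00024350e+01, -1.05555957e-03,  1.81510978e+01]), 'contact_force': array([-0.76131624, -0.53922981, -0.55503727]), 'moment': array([-0.01296887,  0.00428925,  0.00429395]), 'gripper_width': 0.08752933020936457}
```

View pics/top1.png

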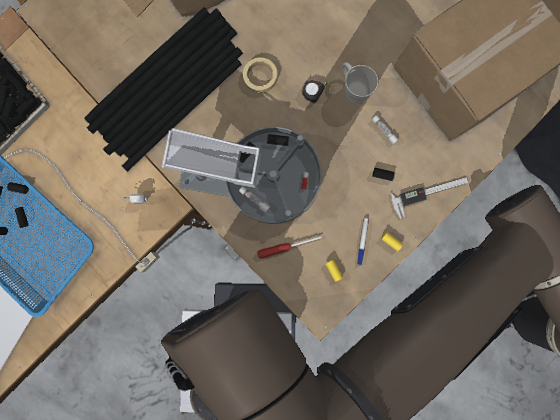

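```bash
python3 -c "
import cv2
i=cv2.imread('pics/top1.png');cv2.imwrite('pics/top1z.png',cv2.resize(i[90:290,140:420],None,fx=2.8,fy=2.8,interpolation=2))"
```

```text
(no output)
```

View pics/top1z.png

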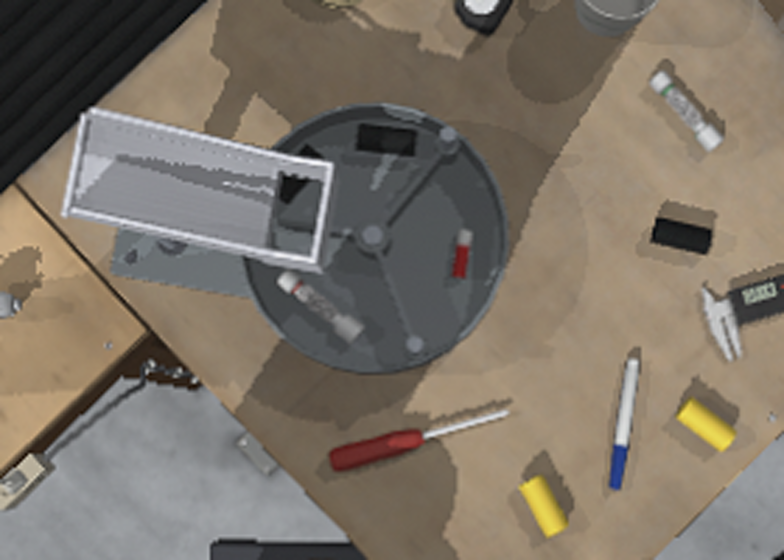

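View pics/side1.png

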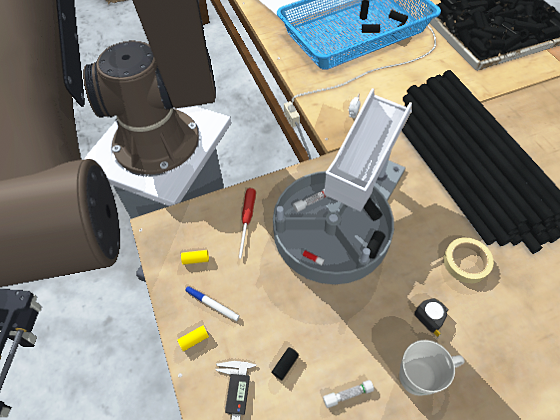

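The top view shows the loose black tube at about (383,174) px. The yellow look-alikes are at (334,271) and (392,241), and the tub hub is at about (273,175). Next I'll fit the station pose and the carousel angle jointly.

```bash
cat > fit.py <<'E'
from h import *
from scipy.optimize import least_squares
def pts(p):
    ax,ay,th,a=p; u=np.array([np.cos(th),np.sin(th)]);q=np.array([np.cos(th+a),np.sin(th+a)]);A=np.array([ax,ay])
    return dict(station=np.r_[A,0],chute_in=np.r_[A+.215*u,.175],compartment=np.r_[A+.075*q,.03],peg=np.r_[A-.118*q,.103])
def fit(obs):
    f=lambda p:np.concatenate([(proj(c,pts(p)[n])-x) for c,n,x in obs])
    s=least_squares(f,[.54,-.098,1.42,-1],loss='soft_l1');return s.x,f(s.x).reshape(-1,2)
E
cat > m.py <<'E'
from fit import *
obs=[]
for c in ['top','side']:
    imaging.capture(c)
    for n in ['peg','compartment','station','chute_in']:
        d=imaging.landmark_of(c,n)
        if d: obs.append((c,n,np.array(d[0]['position'])))
p,res=fit(obs);print('axis',p[:2].round(4),'chute deg',np.degrees(p[2]).round(2),'car',p[3].round(4))
for o,e in zip(obs,res): print(o[0],o[1],o[2].round(1),e.round(2))
print({k:v.round(4) for k,v in pts(p).items()})
E
python3 m.py
python3 - <<'E'
from h import *
i=cv2.imread('pics/side1.png');cv2.imwrite('pics/side1z.png',cv2.resize(i[80:290,250:420],None,fx=2.8,fy=2.8,interpolation=2))
print('hub',atz('top',(272.9,174.6),.08))
g=cv2.imread('pics/top1.png').astype(int);m=(g.max(2)<60).astype(np.uint8);m[:, :365]=0;m[:,405:]=0;m[:160]=0;m[190:]=0
cs=max(cv2.findContours(m,0,1)[0],key=cv2.contourArea);R=cv2.minAreaRect(cs);print(R,atz('top',R[0],.02));print([atz('top',q,.02)[:2].round(3) for q in cv2.boxPoints(R)])
g=cv2.imread('pics/side1.png').astype(int);m=(g.max(2)<60).astype(np.uint8);m[:, :265]=0;m[:,305:]=0;m[:340]=0;m[385:]=0
cs=max(cv2.findContours(m,0,1)[0],key=cv2.contourArea);R=cv2.minAreaRect(cs);print(R,atz('side',R[0],.014));print([atz('side',q,.014)[:2].round(3) for q in cv2.boxPoints(R)])
E
```

```text
axis [ 0.5412 -0.0976] chute deg 83.18 car -1.1029
top peg [286.2 212.9] [-1.19  0.63]
top compartment [265.8 150. ] [-1.87  1.91]
top station [272.9 177.9] [-0.24 -0.02]
top chute_in [184.9 156.7] [ 1.73 -0.47]
side peg [282.9 208. ] [-3.21  1.22]
side compartment [361.5 226.9] [2.55 2.31]
side station [327.8 235. ] [ 2.65 -0.44]
side chute_in [378.5 124.5] [-0.46 -0.32]
{'station': array([ 0.5412, -0.0976,  0.    ]), 'chute_in': array([0.5668, 0.1159, 0.175 ]), 'compartment': array([ 0.6117, -0.072 ,  0.03  ]), 'peg': array([ 0.4303, -0.138 ,  0.103 ])}
hub [ 0.53821816 -0.10189057  0.08      ]
((383.0882873535156, 173.64707946777344), (20.858062744140625, 8.973817825317383), 14.03624439239502) [ 0.55744426 -0.41684503  0.02      ]
[array([ 0.551, -0.384]), array([ 0.577, -0.391]), array([ 0.564, -0.449]), array([ 0.538, -0.443])]
((284.9230651855469, 363.1153869628906), (13.312806129455566, 31.895263671875), 33.6900634765625) [ 0.55751293 -0.41575697  0.014     ]
[array([ 0.539, -0.444]), array([ 0.551, -0.382]), array([ 0.577, -0.387]), array([ 0.564, -0.448])]
```

View pics/side1z.png

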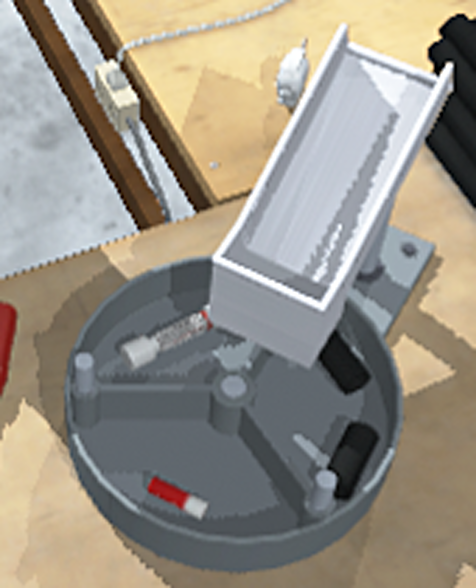

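Run:
```python
from h import *
a=cv2.imread('pics/top1.png');b=cv2.imread('pics/side1.png')
A=cv2.resize(a[122:227,222:327],None,fx=5.6,fy=5.6,interpolation=cv2.INTER_NEAREST);cv2.imwrite('pics/a.png',A)
B=cv2.resize(b[165:285,265:405],None,fx=5,fy=5,interpolation=cv2.INTER_NEAREST);cv2.imwrite('pics/b.png',B)
```

```text
(no output)
```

View pics/a.png

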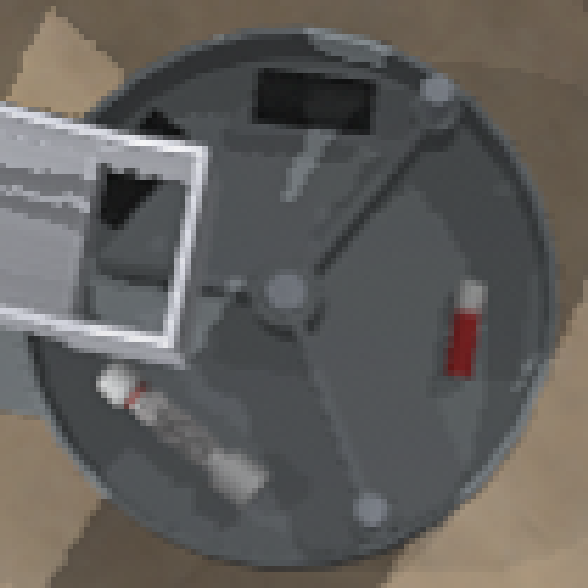

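View pics/b.png

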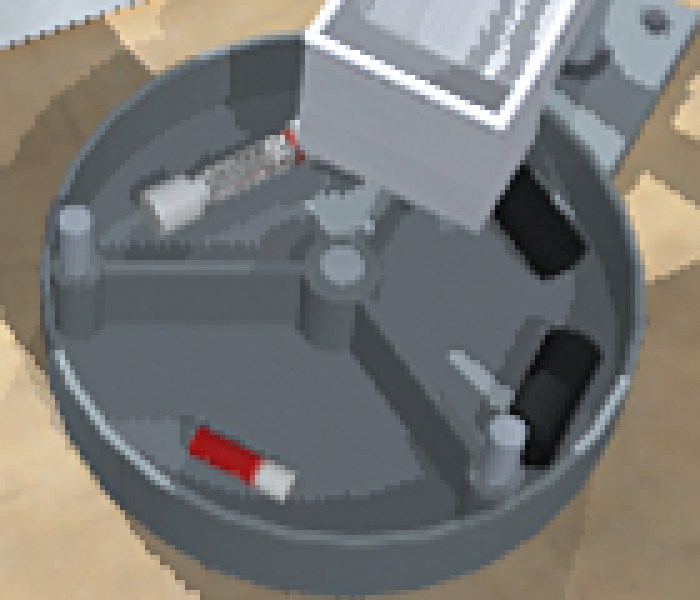

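Run:
```python
from h import *
from scipy.optimize import least_squares
T=lambda x,y:np.array([222+x/5.6-.5,122+y/5.6-.5]);S=lambda x,y:np.array([265+x/5-.5,165+y/5-.5])
d={'p1':(T(372,511),S(76,213)),'p2':(T(437,90),S(507,435)),'hub':(T(288,292),S(343,266))}
for k,(t,s) in d.items():
    f=lambda X:np.r_[proj('top',X)-t,proj('side',X)-s]
    q=least_squares(f,[.5,-.1,.1]);print(k,q.x.round(4),q.fun.round(2), atz('top',t,.115 if k!='hub' else .08).round(4), atz('side',s,.115 if k!='hub' else .08).round(4))
def f(p):
    ax,ay,q=p;o=[]
    for k,g in (('p1',np.pi),('p2',np.pi-4*np.pi/3+2*np.pi)):
        for c,x in zip(('top','side'),d[k]): o.append(proj(c,np.array([ax+.118*np.cos(q+g),ay+.118*np.sin(q+g),.115]))-x)
    return np.concatenate(o)
for g2 in (1,): 
    s=least_squares(f,[.54,-.1,.33]);print(s.x,np.degrees(s.x[2]),s.fun.round(2))
    q=s.x[2];print('peg',s.x[:2]-.118*np.array([np.cos(q),np.sin(q)]))
# chute: spout rect / wall tops corners in top img zoom2.8 : outer rim corners
Z=lambda x,y:np.array([140+x/2.8-.5,90+y/2.8-.5])
lo=[Z(332,163),Z(320,265)];hi=[Z(90,109),Z(66,214)]
for zl,zh in ((.155,.242),(.16,.24),(.15,.235)):
    L=[atz('top',x,zl)[:2] for x in lo];H=[atz('top',x,zh)[:2] for x in hi]
    m0=sum(L)/2;m1=sum(H)/2;v=m1-m0;print(m0.round(3),m1.round(3),np.degrees(np.arctan2(v[1],v[0])),np.linalg.norm(L[0]-L[1]),np.linalg.norm(H[0]-H[1]), [np.degrees(np.arctan2(*( (a-b)[::-1]))) for a,b in (L,H)])
```

```text
p1 [ 0.4326 -0.145   0.1225] [-0.31 -0.54 -0.5   0.08] [ 0.4318 -0.1458  0.115 ] [ 0.4315 -0.14    0.115 ]
p2 [ 0.6348 -0.1724  0.1143] [-0.02 -0.05 -0.04  0.01] [ 0.6345 -0.1725  0.115 ] [ 0.6349 -0.1728  0.115 ]
hub [ 0.5417 -0.1014  0.0812] [-0.19 -0.38 -0.34  0.06] [ 0.5409 -0.1019  0.08  ] [ 0.5422 -0.1003  0.08  ]
[ 0.54190756 -0.09933553  0.37760652] 21.635259863060327 [-1.12 -0.2  -0.21  1.13  0.04  0.04 -0.21 -0.16]
peg [ 0.43222068 -0.14284174]
[ 0.548 -0.061] [0.575 0.147] 82.61356160832872 0.0956676576078828 0.09391120236150224 [np.float64(-4.954968594878325), np.float64(-9.96223049986363)]
[ 0.547 -0.062] [0.576 0.148] 82.28997604772405 0.09523193500308763 0.09409701710872269 [np.float64(-4.954968594878311), np.float64(-9.96223049986361)]
[ 0.549 -0.061] [0.577 0.149] 82.49644087055415 0.09610338021267809 0.09456155397677399 [np.float64(-4.954968594878325), np.float64(-9.962230499863646)]
```

>>> {"op": "drive_tool", "data": {
  "deltas": [
    [1,2,0,0,0,0],
    [2.5,5.5,0,0,0,0],
    [4,9,0,0,0,0.02],
    [5.5,12.5,0,0,0,0.03],
    [7.1,16,0,0,0,0.04],
    [8.7,19.6,0,0,0,0.05],
    [10.3,23.2,-1,0,0,0.06],
    [11.9,26.8,-2,0,0,0.06]
  ],
  "claw": 0.7
}}

```text
time_s: 1.82
tcp_pos: [0.33, -0.372, 0.2071]
eef_rot: [-90.1, -0.1, 21.6]
contact_force: [1.7, 0.3, 0.2]
gripper_width: 0.0612
```

>>> {"op": "drive_tool", "data": {
  "deltas": [
    [1.6,3.6,-1,0,0,0],
    [3.2,7.2,-2,0,0,0],
    [4.8,10.8,-3,0,0,0],
    [6.4,14.4,-4,0,0,0],
    [8,18,-5,0,0,0],
    [9.4,21.2,-6,0,0,0],
    [10.3,23.2,-7,0,0,0],
    [10.3,23.2,-7,0,0,0]
  ]
}}

```text
time_s: 2.48
tcp_pos: [0.4331, -0.1384, 0.1353]
eef_rot: [-90.0, 0.0, 21.8]
contact_force: [0.4, -0.4, 0.4]
gripper_width: 0.0615
```

Run:
```python
from h import *
a=save('top','t2');b=save('side','s2')
print(r.get_state()['tcp_pos'],r.get_state()['eef_rot'],r.get_state()['time_s'])
cv2.imwrite('pics/s2z.png',cv2.resize(b[130:290,230:410,::-1],None,fx=4,fy=3.7))
```

```text
[ 0.43243168 -0.14061195  0.13642755] [-8.99960411e+01  3.58128131e-02  2.17311664e+01] 2.5833
```

View pics/s2z.png

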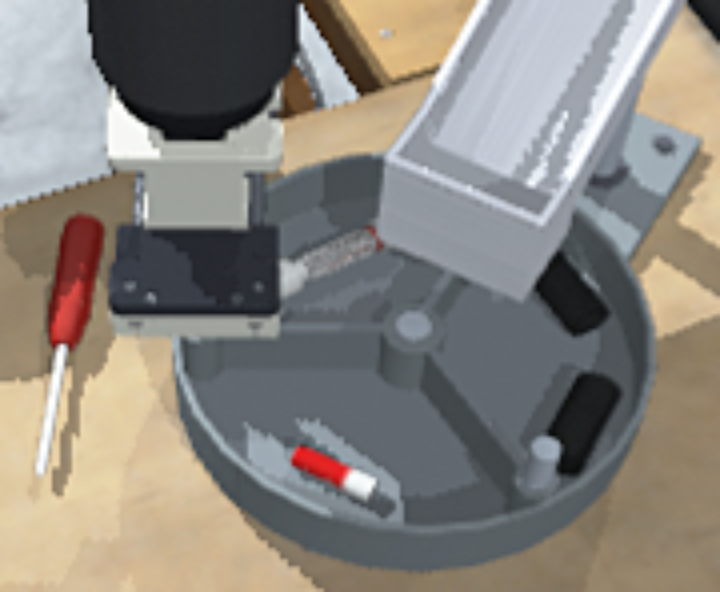

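>>> {"op": "drive_tool", "data": {
  "deltas": [
    [0,-0.1,-2,0,0,0],
    [0,-0.1,-4,0,0,0],
    [0,-0.1,-5,0,0,0],
    [0,-0.1,-5,0,0,0],
    [0,-0.1,-5,0,0,0],
    [0,-0.1,-5,0,0,0],
    [0,-0.1,-5,0,0,0],
    [0,-0.1,-5,0,0,0]
  ]
}}

```text
time_s: 3.25
tcp_pos: [0.4328, -0.1426, 0.0875]
eef_rot: [-90.0, -0.1, 21.6]
contact_force: [-1.3, -0.7, -0.5]
gripper_width: 0.0609
```

>>> {"op": "drive_tool", "data": {
  "deltas": [
    [0,0,0,0,0,0],
    [0,0,0,0,0,0],
    [0,0,0,0,0,0],
    [0,0,0,0,0,0],
    [0,0,0,0,0,0],
    [0,0,0,0,0,0],
    [0,0,0,0,0,0],
    [0,0,0,0,0,0]
  ],
  "claw": 0.1,
  "squeeze": 6
}}

```text
time_s: 3.92
tcp_pos: [0.4323, -0.1424, 0.0865]
eef_rot: [-90.0, 0.0, 21.6]
contact_force: [0.1, 0.1, 0.6]
gripper_width: 0.016
```

Run:
```python
import numpy as np
A=np.array([54.15,-9.97]);r=11.8
for n,(s,e) in enumerate(((201.4,232),(232,262.5))):
    f=lambda a:A+r*np.array([np.cos(np.radians(a)),np.sin(np.radians(a))])
    for a in np.linspace(s,e,8)[1:]: print((f(a)-f(s)).round(2),np.radians(a-s).round(3))
```

```text
[ 0.36 -0.82] 0.076
[ 0.78 -1.62] 0.153
[ 1.26 -2.38] 0.229
[ 1.8 -3.1] 0.305
[ 2.39 -3.78] 0.381
[ 3.03 -4.41] 0.458
[ 3.72 -4.99] 0.534
[ 0.73 -0.53] 0.076
[ 1.49 -0.99] 0.152
[ 2.29 -1.4 ] 0.228
[ 3.12 -1.75] 0.304
[ 3.97 -2.03] 0.38
[ 4.84 -2.25] 0.456
[ 5.72 -2.4 ] 0.532
```

>>> {"op": "drive_tool", "data": {
  "deltas": [
    [0.36,-0.82,0,0,0,0.076],
    [0.78,-1.62,0,0,0,0.153],
    [1.26,-2.38,0,0,0,0.229],
    [1.8,-3.1,0,0,0,0.305],
    [2.39,-3.78,0,0,0,0.381],
    [3.03,-4.41,0,0,0,0.458],
    [3.72,-4.99,0,0,0,0.534],
    [3.72,-4.99,0,0,0,0.534]
  ]
}}

```text
time_s: 4.58
tcp_pos: [0.4707, -0.1931, 0.0865]
eef_rot: [-90.0, 0.0, 52.4]
contact_force: [1.0, 0.4, 2.6]
gripper_width: 0.0155
```

>>> {"op": "drive_tool", "data": {
  "deltas": [
    [0.73,-0.53,0,0,0,0.076],
    [1.49,-0.99,0,0,0,0.152],
    [2.29,-1.4,0,0,0,0.228],
    [3.12,-1.75,0,0,0,0.304],
    [3.97,-2.03,0,0,0,0.38],
    [4.84,-2.25,0,0,0,0.456],
    [5.72,-2.4,0,0,0,0.532],
    [5.72,-2.4,0,0,0,0.532]
  ]
}}

```text
time_s: 5.25
tcp_pos: [0.5281, -0.2162, 0.0865]
eef_rot: [-90.1, 0.0, 82.8]
contact_force: [-0.1, 1.1, 4.3]
gripper_width: 0.016
```

>>> {"op": "drive_tool", "data": {
  "deltas": [
    [0,0,0,0,0,0],
    [0,0,0,0,0,0],
    [0,0,0,0,0,0],
    [0,0,0,0,0,0],
    [0,0,0,0,0,0],
    [0,0,0,0,0,0],
    [0,0,0,0,0,0],
    [0,0,0,0,0,0]
  ],
  "claw": 0.5
}}

```text
time_s: 5.92
tcp_pos: [0.5266, -0.2163, 0.0866]
eef_rot: [-90.0, -0.0, 82.7]
contact_force: [-0.9, -0.2, 0.4]
gripper_width: 0.0436
```

>>> {"op": "drive_tool", "data": {
  "deltas": [
    [0,0,2,0,0,0],
    [0,0,5,0,0,0],
    [0,0,8,0,0,0],
    [0,-4,8,0,0,0],
    [0,-8,8,0,0,0],
    [0,-12,8,0,0,0],
    [0,-16,8,0,0,0],
    [0,-16,8,0,0,0]
  ]
}}

```text
time_s: 6.58
tcp_pos: [0.5259, -0.3819, 0.1659]
eef_rot: [-90.0, 0.1, 82.5]
contact_force: [0.6, 1.0, -0.1]
gripper_width: 0.0439
```

```bash
python3 m.py
python3 - <<'E'
from h import *
a=save('top','t3');b=save('side','s3')
A=cv2.resize(a[122:227,160:327,::-1],None,fx=4.7,fy=5,interpolation=0);cv2.imwrite('pics/t3z.png',A)
cv2.imwrite('pics/s3z.png',cv2.resize(b[165:285,265:405,::-1],None,fx=5,fy=5,interpolation=0))
print(r.get_state()['tcp_pos'],r.get_state()['eef_rot'],r.get_state()['time_s'])
E
```

```text
axis [ 0.5393 -0.101 ] chute deg 83.17 car -0.0015
top compartment [247.8 173. ] [-0.28  0.39]
top chute_in [186.3 157.3] [ 1.61 -0.32]
side peg [307.3 254.3] [-0.34  0.07]
side compartment [344. 206.] [ 0.13 -0.74]
side station [324.5 235.8] [ 4.68 -0.35]
side chute_in [377.4 124.7] [-0.6   0.27]
{'station': array([ 0.5393, -0.101 ,  0.    ]), 'chute_in': array([0.5649, 0.1124, 0.175 ]), 'compartment': array([ 0.5483, -0.0266,  0.03  ]), 'peg': array([ 0.5251, -0.2182,  0.103 ])}
[ 0.52691742 -0.37572914  0.16683279] [-9.00222951e+01  2.17558861e-03  8.27160486e+01] 7.1833
```

View pics/t3z.png

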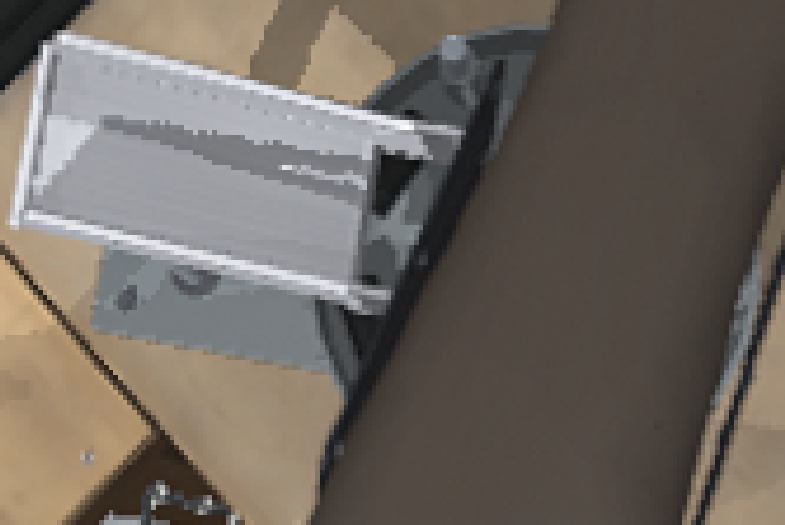

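View pics/s3z.png

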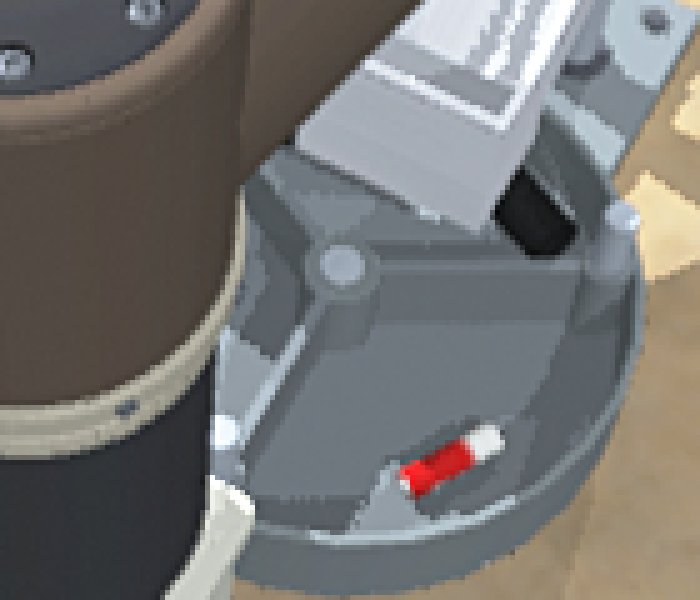

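>>> {"op": "drive_tool", "data": {
  "deltas": [
    [1.5,-2,0,0,0,-0.04],
    [3,-4,0,0,0,-0.07],
    [3,-4,-3,0,0,-0.07],
    [3,-4,-5,0,0,-0.07],
    [3,-4,-7,0,0,-0.07],
    [3,-4,-9,0,0,-0.07],
    [3,-4,-11,0,0,-0.07],
    [3,-4,-11,0,0,-0.07]
  ],
  "claw": 0.7
}}

```text
time_s: 7.85
tcp_pos: [0.5542, -0.4147, 0.052]
eef_rot: [-89.6, -0.1, 78.6]
contact_force: [-1.1, 0.6, -0.4]
gripper_width: 0.0612
```

Run:
```python
from h import *
b=save('side','s4')
cv2.imwrite('pics/s4z.png',cv2.resize(b[300:420,200:360,::-1],None,fx=4,fy=4,interpolation=2))
print(r.get_state()['tcp_pos'],r.get_state()['eef_rot'],r.get_state()['time_s'])
```

```text
[ 0.55527723 -0.41542396  0.05437783] [-8.97478398e+01 -5.97958964e-02  7.86577478e+01] 7.9
```

View pics/s4z.png

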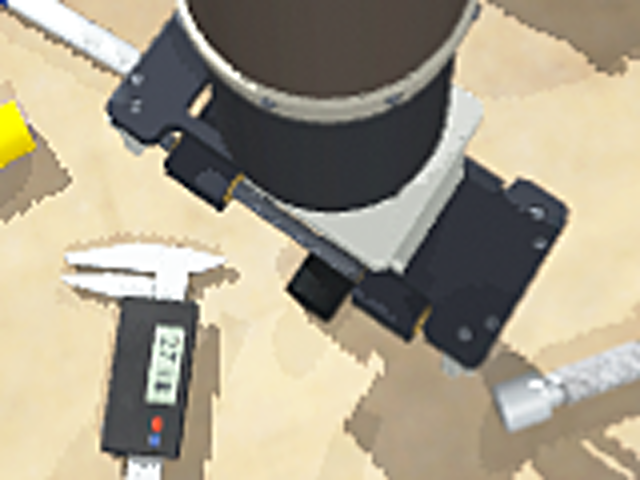

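>>> {"op": "drive_tool", "data": {
  "deltas": [
    [0.1,0,-1.5,0,0,0],
    [0.1,0,-3,0,0,0],
    [0.1,0,-4.2,0,0,0],
    [0.1,0,-5,0,0,0],
    [0.1,0,-5.2,0,0,0],
    [0.1,0,-5.2,0,0,0],
    [0.1,0,-5.2,0,0,0],
    [0.1,0,-5.2,0,0,0]
  ]
}}

```text
time_s: 8.57
tcp_pos: [0.5583, -0.4166, 0.0056]
eef_rot: [-90.1, 0.0, 78.7]
contact_force: [-0.6, 0.3, 0.4]
gripper_width: 0.0612
```

>>> {"op": "drive_tool", "data": {
  "deltas": [
    [0,0,0,0,0,0],
    [0,0,0,0,0,0],
    [0,0,0,0,0,0],
    [0,0,0,0,0,0],
    [0,0,0,0,0,0],
    [0,0,0,0,0,0],
    [0,0,0,0,0,0],
    [0,0,0,0,0,0]
  ],
  "claw": 0.2,
  "squeeze": 8
}}

```text
time_s: 9.23
tcp_pos: [0.5576, -0.4163, 0.0046]
eef_rot: [-90.0, -0.0, 78.7]
contact_force: [0.0, 0.2, 0.6]
gripper_width: 0.0265
```

>>> {"op": "drive_tool", "data": {
  "deltas": [
    [0,0,1.5,0,0,0],
    [0,0,4,0,0,0],
    [0,0,7,0,0,0],
    [0,0,10,0,0,0],
    [0,0,14,0,0,0],
    [0,0,18,0,0,0],
    [0,0,22,0,0,0],
    [0,0,24,0,0,0]
  ]
}}

```text
time_s: 9.9
tcp_pos: [0.5588, -0.4174, 0.2509]
eef_rot: [-90.4, 0.2, 78.7]
contact_force: [1.8, -0.3, 1.4]
gripper_width: 0.027
```

Run:
```python
from h import *
a=save('top','t5');b=save('side','s5')
cv2.imwrite('pics/s5z.png',cv2.resize(b[:,:,::-1],None,fx=1.4,fy=1.4,interpolation=2))
cv2.imwrite('pics/t5z.png',cv2.resize(a[122:227,160:327,::-1],None,fx=4.7,fy=5,interpolation=0))
print(r.get_state()['tcp_pos'],r.get_state()['eef_rot'],r.get_state()['time_s'])
```

```text
[ 0.55946752 -0.41751574  0.25063292] [-90.49231222   0.15829448  78.67680725] 10.0
```

View pics/s5z.png

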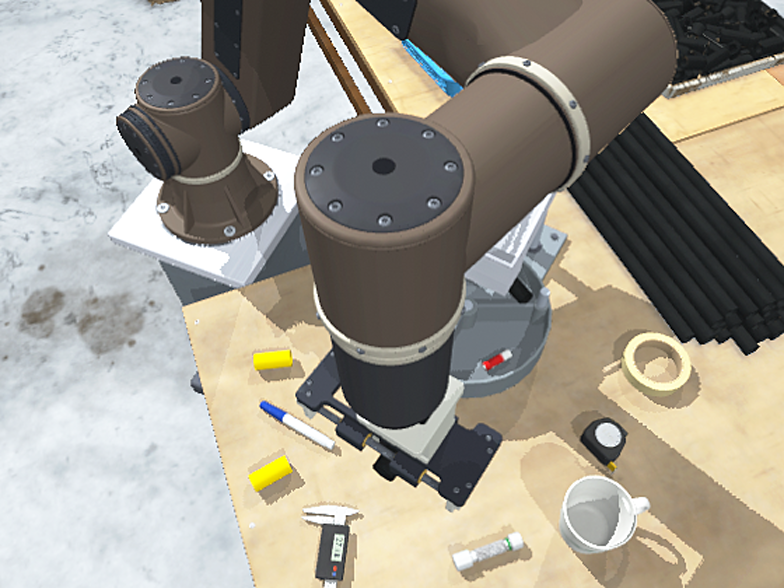

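View pics/t5z.png

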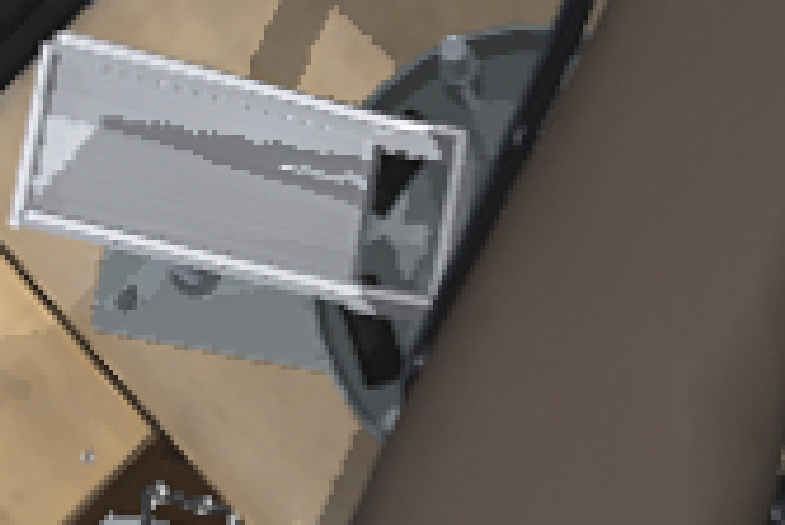

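Run:
```python
from h import *
T=lambda x,y:np.array([160+x/4.7-.5,122+y/5-.5])
A=atz('top',T(455,47),.115);B=atz('top',T(391,418),.115)
S=lambda x,y:np.array([265+x/5-.5,165+y/5-.5])
A2=atz('side',S(622,218),.115);P=atz('side',S(226,428),.115)
c=np.array([.5415,-.100]);ang=lambda X:np.degrees(np.arctan2(*(X[:2]-c)[::-1]))
print(A,B,A2,P,ang(A),ang(B),ang(A2),ang(P),np.linalg.norm(A[:2]-c),np.linalg.norm(B[:2]-c),np.linalg.norm(A2[:2]-c))
d=A[:2]-B[:2];print('AB len',np.linalg.norm(d),'bisector',np.degrees(np.arctan2(d[1],d[0]))+90)
# chute fit: corners of wall-top rim, both cams; unknown axis fixed? fit lateral centre + yaw + heights
from scipy.optimize import least_squares
tc=[T(465,130),T(436,302),T(63,35),T(14,226)]
Z=lambda x,y:np.array([250+x/2.8-.5,80+y/2.8-.5])
sc=[Z(325,306),Z(215,262),Z(449,67),Z(346,27)]
def f(p):
    x,y,th,yl,yh,zl,zh,w=p;u=np.array([np.cos(th),np.sin(th)]);v=np.array([u[1],-u[0]]);o=[]
    C=[(yl,1,zl),(yl,-1,zl),(yh,1,zh),(yh,-1,zh)]
    for cam,px in (('top',tc),('side',sc)):
        for (yy,s,z),q in zip(C,px): o.append(proj(cam,np.r_[np.array([x,y])+yy*u+s*w/2*v,z])-q)
    o.append([(y+.100)*1e4, 0]);return np.concatenate(o)
s=least_squares(f,[.54,-.1,1.44,.043,.265,.155,.24,.09]);print(s.x.round(4),np.degrees(s.x[2]));print(s.fun.reshape(-1,2).round(2))
```

```text
[ 0.65094024 -0.05574778  0.115     ] [ 0.44945949 -0.0254485   0.115     ] [ 0.6498119 -0.0535026  0.115    ] [ 0.52860684 -0.2129278   0.115     ] 22.015971498577997 140.9930192311163 23.23344739580054 -96.51335347053221 0.11804839952776544 0.11844569293398005 0.11787059526704229
AB len 0.2037462605651141 bisector 81.4477721378183
[ 0.543  -0.1     1.4351  0.0397  0.2513  0.1708  0.2346  0.0907] 82.22313656624316
[[-0.26 -0.12]
 [ 0.05  0.27]
 [-1.87  0.57]
 [ 1.7  -1.45]
 [-0.26  0.86]
 [-0.08 -0.9 ]
 [ 0.6   0.15]
 [-0.98 -0.01]
 [-0.    0.  ]]
```

>>> {"op": "drive_tool", "data": {
  "deltas": [
    [0,1,1,0,0,-0.1],
    [0,4,2,0,0,-0.2],
    [0,7.5,3,0,0,-0.3],
    [0,11,4,0,0,-0.4],
    [0,14.5,4.5,0,0,-0.5],
    [0,18,4.5,0,0,-0.6],
    [0,21.5,4.5,0,0,-0.7],
    [0,25,4.5,0,0,-0.8]
  ]
}}

```text
time_s: 10.67
tcp_pos: [0.557, -0.1646, 0.289]
eef_rot: [-90.0, 0.0, 32.5]
contact_force: [1.3, 0.0, 0.2]
gripper_width: 0.0269
```

>>> {"op": "drive_tool", "data": {
  "deltas": [
    [0.2,3.5,0,0,0,-0.1],
    [0.4,7.2,0,0,0,-0.2],
    [0.6,11,0,0,0,-0.3],
    [0.8,15,0,0,0,-0.4],
    [1,19,0,0,0,-0.5],
    [1.2,23,0,0,0,-0.6],
    [1.3,26.5,0,0,0,-0.706],
    [1.3,28,0,0,0,-0.706]
  ]
}}

```text
time_s: 11.33
tcp_pos: [0.5702, 0.1174, 0.2886]
eef_rot: [-90.0, 0.1, -7.9]
contact_force: [0.5, -0.2, -0.1]
gripper_width: 0.0269
```

>>> {"op": "drive_tool", "data": {
  "deltas": [
    [0,0,0,0,0,0],
    [0,0,0,0,0,0],
    [0,0,0,0,0,0],
    [0,0,0,0,0,0],
    [0,0,0,0,0,0],
    [0,0,0,0,0,0],
    [0,0,0,0,0,0],
    [0,0,0,0,0,0]
  ]
}}

```text
time_s: 12.0
tcp_pos: [0.5707, 0.1132, 0.2896]
eef_rot: [-90.0, -0.0, -7.7]
contact_force: [-0.5, -0.7, 0.3]
gripper_width: 0.0268
```

Run:
```python
from h import *
a=save('top','t6');b=save('side','s6')
cv2.imwrite('pics/s6z.png',cv2.resize(b[40:290,230:480,::-1],None,fx=2.4,fy=2.4,interpolation=2))
cv2.imwrite('pics/t6z.png',cv2.resize(a[100:240,140:340,::-1],None,fx=4,fy=4,interpolation=2))
s=r.get_state();print(s['tcp_pos'],s['eef_rot'],s['time_s'],s['gripper_width'])
```

```text
[0.57066826 0.11344699 0.28960933] [-8.99961832e+01 -3.41666995e-03 -7.65245937e+00] 12.1 0.0270989365073276
```

View pics/s6z.png

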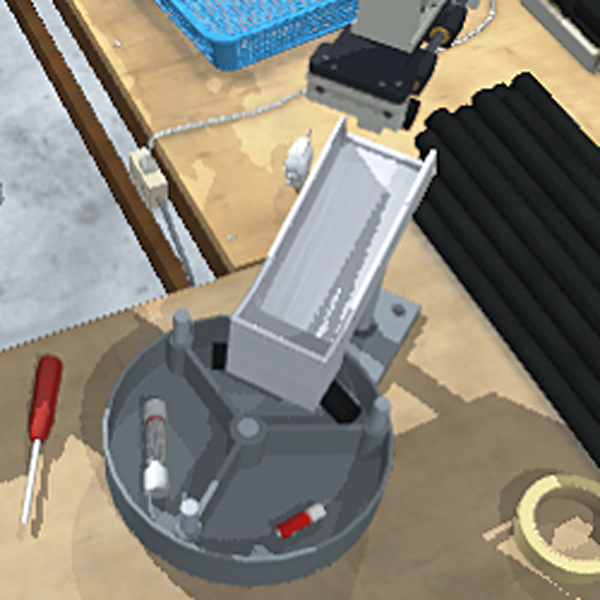

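View pics/t6z.png

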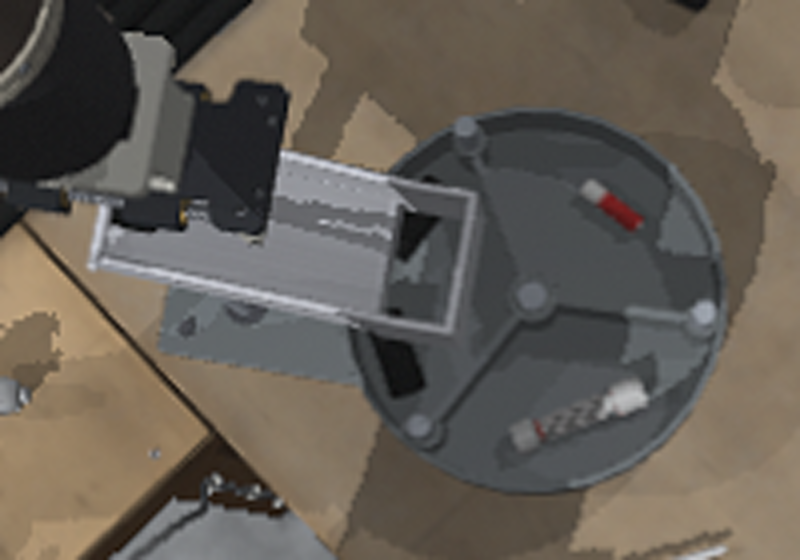

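```bash
python3 - <<'E'
from h import *
from scipy.optimize import least_squares
T=lambda x,y:np.array([140+x/4-.5,100+y/4-.5]);S=lambda x,y:np.array([230+x/2.4-.5,40+y/2.4-.5])
d={'top':[T(466,130),T(421,424),T(703,313)],'side':[S(383,404),S(182,317),S(189,508)]}
def mk(cams):
  def f(p):
    o=[]
    for c in cams:
        for g,x in zip((-np.pi/3,np.pi/3,np.pi),d[c]): o.append(proj(c,np.array([p[0]+.118*np.cos(p[2]+g),p[1]+.118*np.sin(p[2]+g),.115]))-x)
    return np.concatenate(o)
  return f
for cams in (['top'],['side'],['top','side']):
    s=least_squares(mk(cams),[.54,-.1,1.43]);print(cams,s.x.round(4),np.degrees(s.x[2]).round(2),s.fun.round(1))
E
python3 m.py | head -9
```

```text
['top'] [ 0.541  -0.1007  1.4484] 82.99 [-0.1 -0.6 -0.5  0.6  0.6 -0. ]
['side'] [ 0.5414 -0.0993  1.449 ] 83.02 [-0.   0.2 -0.1 -0.3  0.1  0.1]
['top', 'side'] [ 0.5413 -0.1     1.4488] 83.01 [-0.4 -0.7 -0.8  0.5  0.3 -0.2 -0.2  0.4 -0.3 -0.1 -0.1  0.3]
axis [ 0.5415 -0.1002] chute deg 84.0 car -0.0004
top compartment [249.3 171.7] [-2.09  1.31]
top station [277.1 177.8] [-3.55 -0.  ]
top chute_in [185.8 157.4] [ 1.66 -0.1 ]
side peg [309.3 253.4] [-0.37  1.41]
side compartment [344. 204.] [0.69 1.1 ]
side chute_in [376.5 125.8] [ 0.08 -1.28]
{'station': array([ 0.5415, -0.1002,  0.    ]), 'chute_in': array([0.564 , 0.1136, 0.175 ]), 'compartment': array([ 0.5494, -0.0257,  0.03  ]), 'peg': array([ 0.5291, -0.2176,  0.103 ])}
```

>>> {"op": "drive_tool", "data": {
  "deltas": [
    [-0.2,0,-1.5,0,0,0],
    [-0.2,0,-3,0,0,0],
    [-0.2,0,-4.5,0,0,0],
    [-0.2,0,-6,0,0,0],
    [-0.2,0,-7,0,0,0],
    [-0.2,0,-7.7,0,0,0],
    [-0.2,0,-7.7,0,0,0],
    [-0.2,0,-7.7,0,0,0]
  ]
}}

```text
time_s: 13.27
tcp_pos: [0.5689, 0.1137, 0.2128]
eef_rot: [-90.0, -0.0, -7.6]
contact_force: [0.7, -0.0, 0.6]
gripper_width: 0.0266
```

Run:
```python
from h import *
b=save('side','s7')
cv2.imwrite('pics/s7z.png',cv2.resize(b[40:240,290:490,::-1],None,fx=3,fy=3,interpolation=2))
s=r.get_state();print(s['tcp_pos'],s['eef_rot'],s['time_s'],s['gripper_width'],s['contact_force'])
```

```text
[0.56911646 0.11380883 0.21327328] [-8.99872774e+01 -4.98583628e-02 -7.62252990e+00] 13.3167 0.02682503316080254 [-0.26700499 -0.19081887  0.64810995]
```

View pics/s7z.png

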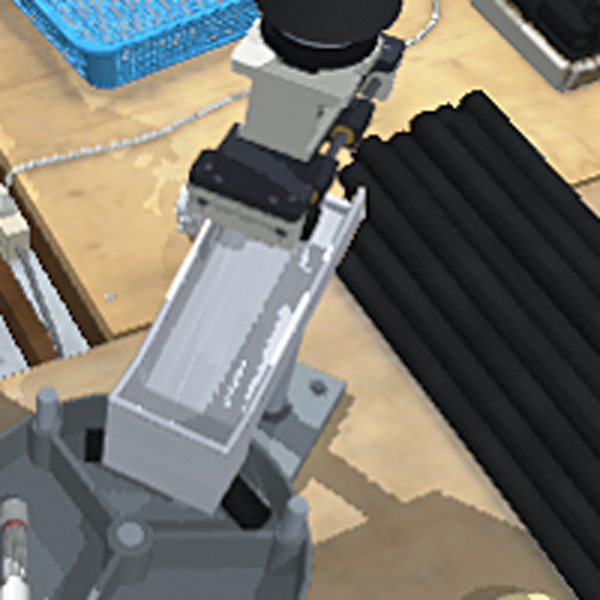

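>>> {"op": "drive_tool", "data": {
  "deltas": [
    [0,0,0,0,0,0],
    [0,0,0,0,0,0],
    [0,0,0,0,0,0],
    [0,0,0,0,0,0],
    [0,0,0,0,0,0],
    [0,0,0,0,0,0],
    [0,0,0,0,0,0],
    [0,0,0,0,0,0]
  ],
  "claw": 0.48
}}

```text
time_s: 13.98
tcp_pos: [0.5686, 0.1137, 0.2126]
eef_rot: [-90.0, 0.0, -7.6]
contact_force: [-0.4, -0.9, -0.3]
gripper_width: 0.0424
```

>>> {"op": "drive_tool", "data": {
  "deltas": [
    [0,0,2,0,0,0],
    [0,0,4,0,0,0],
    [0,0,6,0,0,0],
    [0,0,8,0,0,0],
    [0,0,10,0,0,0],
    [0,0,10,0,0,0],
    [0,0,10,0,0,0],
    [0,0,10,0,0,0]
  ]
}}

```text
time_s: 14.65
tcp_pos: [0.5683, 0.1137, 0.312]
eef_rot: [-90.0, 0.0, -7.6]
contact_force: [0.2, 0.3, -0.2]
gripper_width: 0.0419
```

Run:
```python
from h import *
a=save('top','t8');b=save('side','s8')
cv2.imwrite('pics/s8z.png',cv2.resize(b[40:290,230:480,::-1],None,fx=2.4,fy=2.4,interpolation=2))
cv2.imwrite('pics/t8z.png',cv2.resize(a[100:240,140:340,::-1],None,fx=4,fy=4,interpolation=2))
s=r.get_state();print(s['tcp_pos'],s['time_s'],s['gripper_width'])
```

```text
[0.56818299 0.11355072 0.31147083] 14.75 0.042352594211440935
```

View pics/s8z.png

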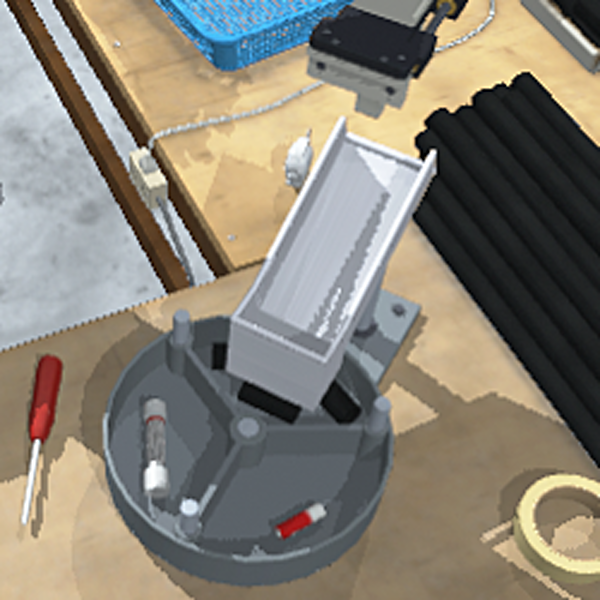

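View pics/t8z.png

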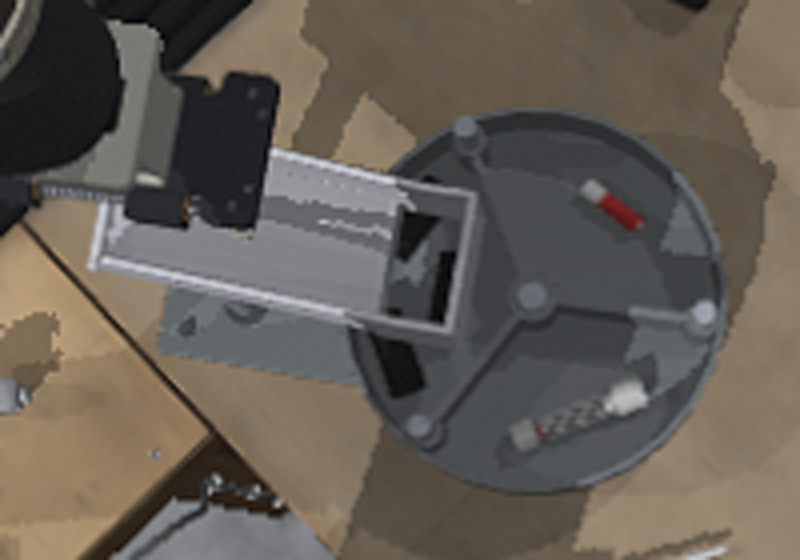

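Run:
```python
from h import *
b0=cv2.imread('pics/s8.png')[150:290,260:420].astype(int)
for _ in range(8): imaging.capture('side')
b=save('side','s9')[150:290,260:420,::-1].astype(int)
print('moved pixels',(abs(b-b0).max(2)>25).sum())
b7=cv2.imread('pics/s6.png')[150:290,260:420].astype(int);d=(abs(b-b7).max(2)>25);ys,xs=np.nonzero(d);print('vs before drop',d.sum(),xs.min()+260,xs.max()+260,ys.min()+150,ys.max()+150)
q=xs.mean()+260,ys.mean()+150;print(q,atz('side',q,.0435))
r.close_job()
```

```text
moved pixels 2
vs before drop 339 260 377 168 271
(np.float64(329.4572271386431), np.float64(211.04129793510324)) [ 0.52347433 -0.06376354  0.0435    ]
the job is handed in; nothing more can be done
```

I turned the carousel to the spout and dropped the black tube down the chute. It now lies in the tube compartment, and I handed the job in at about 15 s. No verdict is reported.

- **Carousel:** I gripped the opposite peg and turned the tub about 61° counter-clockwise. The last fit to the three pegs put the carousel at 83.0°. My estimates of the chute direction ran from 82.2° to 84.0°, so I trust the centring only to about 1°. I took no new angle fit after the drop, but the pegs look unchanged in the pictures.
- **Tube:** I gripped the black tube, not the yellow look-alikes, and let it go crosswise with its underside about 34 mm above the drop point, by calculation. It rolled down and lies under the spout near the hub, with the two sample tubes.
- **Last checks:** Two side pictures about 0.4 s apart showed only 2 changed pixels, so nothing was moving. The gripper was empty and about 7 cm above the chute walls. Measured forces stayed below 5 N at every reading.

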